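# Snap the retaining clip onto the tape post

## Task

The split clip that locks the cover plate of the counter tape post is not on its pin yet. Take up the fork tool, put its two tines behind the clip and slide it over the plate straight into the groove of the pin with a firm, controlled push until it snaps fully home; do not ram it, and do not touch the clip with the gripper. Then lay the tool down flat on the table, clear of the post, and leave the things round about where they stand.

Things in the scene. Friction and masses are not known exactly. Their poses are not given: they have to be found in the camera images.
- tape_post: Counter tape post, fixed to the table: dark round base 112 mm across, two tape rolls, on top a bare metal cover plate 100 mm across whose upper face is 84 mm above the table, and a round pin head in its middle. Origin: centre of the underside, z up. A small toothed cutter strip stands on its +x side. The groove of the pin is open to its -y side: the clip goes in along the post's +y.
- pin_groove (a point): Point on the pin's axis, level with the upper face of the cover plate; axes as tape_post. Groove 6.3 mm high between plate and pin head (28 mm across, top 17 mm above the plate). Seen from above the groove is a tapered neck: 10.4 mm wide with a round nose reaching 10.5 mm to -y, widening to 16.8 mm at 6 mm to +y, where it ends in a square shoulder that the clip's lobes snap behind.
- clip: Dark steel U-shaped clip 34 mm wide, 5 mm thick, lying flat on the plate. Origin: underside, at the point that lies on the pin's axis when home. Mouth to its +x (arms end 10 mm ahead, 10.4 mm free between their lobes); flat shoulders 21 mm behind, 31 mm wide; a tab 8 mm wide sticks out to 31 mm behind. Pushed in, the arms spread: force climbs over the last 8 mm to 15-20 N, then drops at the snap. Over 26 N bends it.
- fork_tool: Fork tool, about 140 g, lying on the table. Black handle 70 long, 24 wide, 26 mm high, to be gripped across its width; origin: centre of the handle's underside; +x points to the tines, z up. Flat steel fork, 33 mm wide, 6 mm thick, its underside 10 mm above the tool's underside; the two tines end 84 mm ahead of the origin, with a slot 12.6 mm wide and 13 mm deep between them that takes the clip's tab, so that they bear on its shoulders.
- honey_jar: Bystander: small jar with a yellow lid, 60 mm across, 92 mm high; origin at the centre of its foot.
- plum_jar: Bystander: squat dark jar with a white lid, 70 mm across, 86 mm high, behind the post; origin at the centre of its foot.
- syrup_a: Bystander: dark bottle with a white cap, 56 mm across, 193 mm high, left of the scale; origin at the centre of its foot.
- pad_calculator: Bystander: pocket calculator 68 x 115 x 13 mm lying in front of the scale; origin at the centre of its underside.
- marker: Bystander: fat dark marker pen 17 x 125 mm lying beside the yellow-lidded jar; origin at the centre of its underside.

How it is judged:
On the way, in this order (a step that is already met when the one before it is completed fails the run):
1. the fork tool is lifted off the table (height (world z) of fork_tool above 0.03 m), for 0.1 s.
2. the clip is snapped home on the pin while the fork tool is up at work (horizontal distance between clip and pin_groove below 0.0025 m and height (world z) of fork_tool above 0.03 m), for 0.2 s.
At the end, for the whole second after the job is handed in: The clip's origin is within 2.5 mm of the pin's axis (snapped in the groove) and it lies flat within 0.15 rad; the fork tool lies still on the table, underside down (origin below 6 mm, tilt below 0.12 rad), not touching the post (horizontal distance between clip and pin_groove below 0.0025 m and angle between clip's own z axis and vertical below 0.15 rad and height (world z) of fork_tool below 0.006 m and angle between fork_tool's own z axis and vertical below 0.12 rad and contact force between fork_tool and tape_post below 0.1 N and linear speed of fork_tool below 0.02 m/s).
It fails at once if the clip is pushed with more than 26 N (contact force between fork_tool and clip above 26 N).
It fails at once if the tape post is pressed by the tool with more than 25 N (contact force between fork_tool and tape_post above 25 N).
It fails at once if the clip is touched by the gripper or the arm (contact force between any of the fingers, the arm and clip above 0.5 N).
It fails at once if a bystander is shifted by more than 20 mm (distance of any of honey_jar, plum_jar, syrup_a, pad_calculator, marker from where it was at the start of the episode above 0.02 m).
It also fails if it takes over 51 s, if anything falls off the work surface, if the arm or the gripper's body presses on something with over 40 N, if the wrist force passes 120 N, or if a joint passes its speed limit or range.

## Robot

A 7-joint arm with a two-finger parallel gripper is mounted at the origin on a cart in front of the work surface, level with it; the furniture and walls round the work are solid. World frame = base frame: x ahead of the robot, y to its left, z up, the work surface at z = 0. Lengths are in m, angles in rad, forces in N, time in s.
With the tool pointing down it reaches from about 0.35 to 0.775 m from the base axis. Payload 3.1 kg.
Tool frame: the origin (TCP) lies between the finger pads; the fingertips stand ahead of it and the grasp point (between the pads) lies 11 mm behind it (finger_overhang is the z of the fingertips in the tool frame, in m); z points along the fingers, x is the direction in which the jaws open and shut, and the axes are right-handed (so a half turn about z gives the same grasp; the last joint's range is limited). The gripper opens to 85 mm and grips with 20 to 120 N. Pads are 22 mm wide; open, the fingers measure 114 mm over their backs; the gripper's body (76 mm by 85 mm) begins 54 mm behind the grasp point. The pads swing forward as they close: fully open they stand 13 mm farther back than shut.
Start: joints at [1.267, 0.311, 0.014, 1.512, -0.004, 1.319, -0.027], TCP at [0.142, -0.531, 0.239] pointing down, gripper open.
Joint ranges: [-2.7, 2.7], [-0.3, 1.91], [-1.27, 1.3], [0.12, 2.57], [-1.44, 4.58], [0.2, 2.03], [-3.05, 3.05]. Speed limits (rad/s): [2.79, 2.79, 3.14, 3.14, 3.14, 3.14, 3.14].

## Interface

Orientations are given as a 3x3 rotation matrix whose columns are the frame's x, y, z axes.
In Python, from workcell import get_state, snapshot, close_job, finger_overhang gives the robot as it stands. The module is installed in compiled form; this text tells all that it offers.
- The arm moves only by the shell command python3 -m pendant 'ROWS' [FORCE]. ROWS is text: rows parted by semicolons, each of 5 numbers parted by spaces: the opening, from 0 (shut) to 1 (fully open), then the shift along the tool's x, y, z in mm, then the turn about the tool's z in rad. In form: hand dx dy dz turn; .... A call has 1 to 20 rows; each row is the pose to reach, as a shift and turn from the pose commanded when the call began, along the tool's axes at that moment; what a row does not reach only later rows make up. A row lasts 1/10 s, in which the tool goes at most 50 mm and 8.59 degrees, less where a joint would pass 70% of its speed; a pose out of reach is approached as far as the arm can. A call with a gripper value outside its range is refused whole. The fingers move at their own pace and stop on an object; FORCE is the grip in N (left out, the last holds). Time passes only in rows, so rows that repeat a pose let the fingers close. It gives the time, the measured TCP pose, the force and the opening at its end, in the units of the state.
- get_state(): the state, without advancing time (a new reading comes with each control period).
- snapshot(name): name is "scene" or "top" or "wrist"; returns a dict with "color" (384x512x3 uint8, red, green, blue), "range_z" (384x512 float32, m along the optical axis (not along the pixel's ray), 0 where there is no reading), "fx", "fy", "cx", "cy" (pixels), "T" (4x4, takes a point from camera to world coordinates); the wrist camera has in their place "tool_from_camera" (4x4, takes a point from camera to tool coordinates, whose origin is the TCP and whose axes are the tool frame's). Camera axes: x right, y up, looking along -z (the intrinsics and any distortion apply to the point x, -y, -z); pixel columns grow to the right and rows downward; lengths in m; the calibration is good to about 2 mm. A picture is of the moment at which its call begins: read the wrist's pose just before it.
- close_job(): hands the job in, once; it reports no verdict.
The state is a dict: "time": time; "joints": joint angles; "dq": joint speeds; "effort": joint torques, N m; "tool_pos": TCP position; "tcp_rot": TCP orientation; "ft_force": force on the tool from outside, world axes, zero at the start; "wrist_torque": the same for the moment, N m; "grip_width": finger opening in m.
Only numpy, scipy, OpenCV 4.12 (cv2) and the standard library are available. Lean on these libraries where they do the work, as an engineer would, in place of code of your own. Each camera call takes 0.05 s, during which the arm holds its last target. There are 200 camera calls.

## Working session

There is one attempt and no reset: what is moved stays moved. The work goes in short steps, Python scripts to look and compute and a shell command to move; the robot and the scene stay as the last step left them, time stands still between calls to the robot, and variables do not carry over. Pictures are saved under pics/ and viewed, about 8 in all and at most 12, crops included, and the job is handed in when it is done.

```bash
mkdir -p pics
cat > h.py <<'E'
import numpy as np, cv2
from workcell import get_state, snapshot, finger_overhang
def cloud(s,T=None):
    if T is None: T=s.get("T")
    z=s["range_z"]; v,u=np.mgrid[:z.shape[0],:z.shape[1]]
    x=(u-s["cx"])/s["fx"]*z; y=-(v-s["cy"])/s["fy"]*z
    P=np.stack([x,y,-z,np.ones_like(z)],-1)@np.array(T).T
    P=P[...,:3]; P[z==0]=np.nan; return P
def wristT(s,st):
    W=np.eye(4); W[:3,:3]=st["tcp_rot"]; W[:3,3]=st["tool_pos"]; return W@np.array(s["tool_from_camera"])
def save(n,s,k=1): cv2.imwrite("pics/"+n+".png",cv2.resize(s["color"][:,:,::-1],None,fx=k,fy=k,interpolation=cv2.INTER_CUBIC))
E
python3 - <<'E'
from h import *
import pickle
st=get_state(); print(st, finger_overhang if not callable(finger_overhang) else finger_overhang())
for n in("top","scene"):
    s=snapshot(n); save(n+"0",s,1.5); pickle.dump(s,open(n+".pkl","wb")); print([k for k in s],s["fx"],s["T"])
E
```

```text
{'time': 0.0, 'joints': array([ 1.26732058,  0.31174548,  0.0140003 ,  1.51306183, -0.00439425,
        1.31919611, -0.02721015]), 'dq': array([-0.00020669, -0.00170026,  0.00050735,  0.0005388 , -0.00028128,
        0.00183709, -0.00063416]), 'effort': array([-2.05787155e-04, -3.79916096e+01,  1.45817301e-01, -2.30590332e+01,
        1.22916716e-02,  1.36631937e-02,  1.39629407e-05]), 'tool_pos': array([ 0.14215954, -0.53057312,  0.23820827]), 'tcp_rot': array([[ 2.58853441e-01, -9.65916343e-01, -7.17402973e-04],
       [-9.65913683e-01, -2.58854413e-01,  2.26942235e-03],
       [-2.37777506e-03,  1.05501564e-04, -9.99997168e-01]]), 'ft_force': array([-0.30545221, -0.78084874, -0.64351424]), 'wrist_torque': array([-0.01810412, -0.00081062,  0.00249112]), 'grip_width': 0.08548419784568963} 0.008
['color', 'range_z', 'fx', 'fy', 'cx', 'cy', 'T'] 386.58141326344884 [[ 0.00464348  0.99784541 -0.06544442  0.46754221]
 [-0.99994427  0.00401278 -0.00976526  0.1020377 ]
 [-0.00948161  0.06548612  0.99780843  1.07542596]
 [ 0.          0.          0.          1.        ]]
['color', 'range_z', 'fx', 'fy', 'cx', 'cy', 'T'] 423.02557667752825 [[ 0.99850661  0.04894985 -0.02425822  0.52794538]
 [-0.05412872  0.82636779 -0.56052329 -0.36982225]
 [-0.00739132  0.56099927  0.82778329  0.79366805]
 [ 0.          0.          0.          1.        ]]
```

View pics/top0.png

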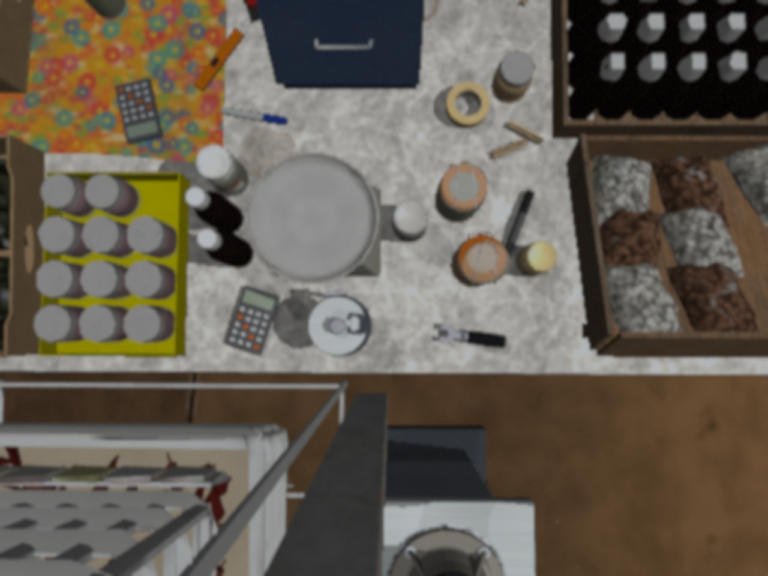

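View pics/scene0.png

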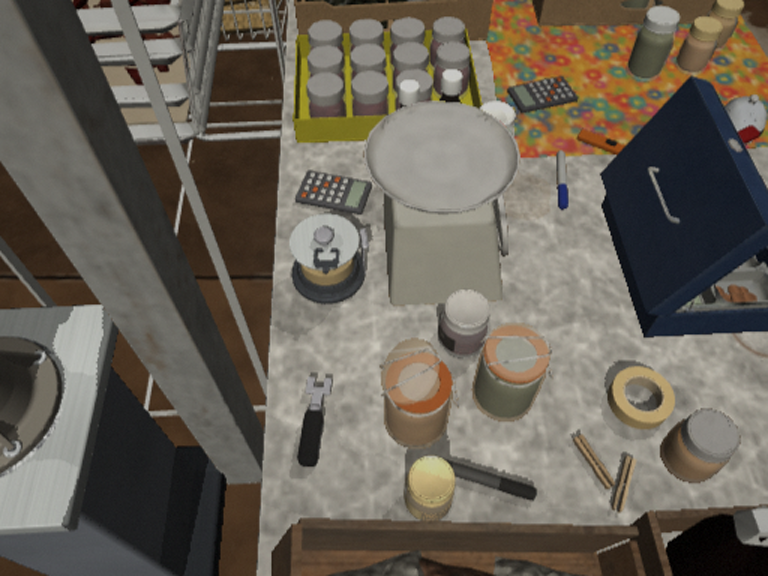

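The top view shows the post at (338,325), with the clip on its right (-y) side at about (352,325). The tool is at (470,336) with its tines pointing left, and there is a grey pillar at lower left. Next I measure these.

Run:
```python
from h import *
import pickle
st=pickle.load(open("top.pkl","rb")); sc=pickle.load(open("scene.pkl","rb"))
Pt=cloud(st);Ps=cloud(sc)
def at(P,u,v): u=int(u/1.5);v=int(v/1.5); return np.nanmedian(P[v-1:v+2,u-1:u+2].reshape(-1,3),0).round(3)
for n,u,v in [("plate",325,310),("pin",340,325),("toolh",487,339),("table",400,340),("pillar",365,430),("pillar2",340,500),("rail",300,445),("rackend",250,440),("bar",200,385),("scale",315,215)]: print(n,at(Pt,u,v))
for n,u,v in [("pillar",100,200),("pillar",50,50),("pillar",200,440),("rail",200,200)]: print("S",n,at(Ps,u,v))
for nm,P in(("top",Pt),("scene",Ps)):
    X,Y,Z=P[...,0],P[...,1],P[...,2]
    # plate
    m=(abs(Z-.084)<.006)&(abs(X-.41)<.09)&(abs(Y-.18)<.09); q=P[m]
    c,r=cv2.minEnclosingCircle(q[:,:2].astype(np.float32)); print(nm,"plate",c,r,np.median(q[:,2]),m.sum())
    m=(abs(Z-.101)<.005)&(abs(X-.41)<.09)&(abs(Y-.18)<.09); q=P[m]; print("pin",np.median(q,0),m.sum())
    m=(Z>.008)&(Z<.04)&(X<.46)&(X>.3)&(Y<.05)&(Y>-.16); q=P[m]
    h=q[q[:,2]>.021]
    print("tool",m.sum(),cv2.minAreaRect(q[:,:2].astype(np.float32)),"handle",cv2.minAreaRect(h[:,:2].astype(np.float32)),h[:,2].max())
# obstacles near the work: everything in tall region
X,Y,Z=Pt.reshape(-1,3).T
for lo,hi in((.2,.4),(.4,.6),(.6,1.0)):
    m=(Z>lo)&(Z<hi); print(lo, m.sum(), [ (np.nanmin(a[m]).round(3),np.nanmax(a[m]).round(3)) for a in (X,Y)] if m.any() else "")
im=cv2.resize(st["color"][195:240,190:345,::-1],None,fx=5,fy=5,interpolation=cv2.INTER_CUBIC);cv2.imwrite("pics/crop.png",im)
```

```text
plate [0.494 0.215 0.085]
pin [0.468 0.188 0.101]
toolh [ 0.442 -0.071  0.026]
table [0.441 0.086 0.   ]
pillar [ 0.257  0.153 -0.114]
pillar2 [0.258 0.163 0.364]
rail [0.289 0.236 0.199]
rackend [0.335 0.263 0.402]
bar [ 0.288  0.661 -0.625]
scale [0.634 0.217 0.204]
S pillar [0.238 0.112 0.275]
S pillar [0.259 0.128 0.452]
S pillar [ 0.169  0.112 -0.444]
S rail [0.296 0.239 0.128]
top plate (0.4640178680419922, 0.1887471228837967) 0.053520943969488144 0.08501541854471173 948
pin [0.46556344 0.19263841 0.10098902] 89
tool 342 ((0.43956616520881653, -0.03041999042034149), (0.0458865612745285, 0.15245267748832703), 8.266682624816895) handle ((0.44331130385398865, -0.06037316471338272), (0.08742126077413559, 0.02367350459098816), 81.74018859863281) 0.030586236498875596
scene plate (0.46586716175079346, 0.18988247215747833) 0.05519793927669525 0.0836744045720974 1094
pin [0.46629113 0.19177849 0.10009274] 100
tool 663 ((0.4454755187034607, -0.046363793313503265), (0.1193791925907135, 0.02639392577111721), 84.51900482177734) handle ((0.44353097677230835, -0.06762908399105072), (0.07414918392896652, 0.023294223472476006), 82.78314208984375) 0.02958689588767205
0.2 18477 [(np.float64(0.118), np.float64(0.957)), (np.float64(-0.479), np.float64(0.664))]
0.4 6672 [(np.float64(0.185), np.float64(0.35)), (np.float64(0.111), np.float64(0.552))]
0.6 7994 [(np.float64(0.269), np.float64(0.35)), (np.float64(0.233), np.float64(0.414))]
```

View pics/crop.png

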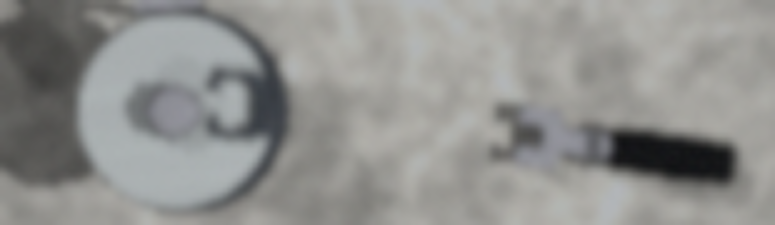

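Pin is at about (0.466, 0.192). The clip lies on its -y side, and the post is yawed about +7°. The tool handle is at about (0.444, -0.064), heading about 82°. The pillar is at x 0.17–0.26, y 0.11–0.16, so the arm has to stay clear of it. First move is to a point above the tool.

```bash
python3 -m pendant '1 -387 -412 0 -1.17;1 -387 -412 0 -1.17;1 -387 -412 0 -1.17;1 -387 -412 0 -1.17;1 -387 -412 0 -1.17;1 -387 -412 0 -1.17;1 -387 -412 0 -1.17;1 -387 -412 0 -1.17;1 -387 -412 0 -1.17;1 -387 -412 0 -1.17;1 -387 -412 0 -1.17;1 -387 -412 0 -1.17;1 -387 -412 0 -1.17;1 -387 -412 0 -1.17;1 -387 -412 0 -1.17'
python3 - <<'E'
from h import *
import pickle
st=get_state(); s=snapshot("wrist"); save("w1",s,1.5); pickle.dump((st,s),open("w1.pkl","wb"))
print(st["time"],st["joints"],st["tool_pos"],st["tcp_rot"]); print(s["tool_from_camera"],s["fx"])
P=cloud(s,wristT(s,st)); X,Y,Z=np.moveaxis(P,-1,0)
m=(Z>.008)&(Z<.04)&(X<.49)&(X>.38)&(Y<.05)&(Y>-.13); q=P[m]
for nm,a in(("all",q),("h",q[q[:,2]>.021]),("f",q[(q[:,2]<.021)])): print(nm,len(a),cv2.minAreaRect((a[:,:2]*1000).astype(np.float32)),np.median(a,0))
E
```

```text
time: 1.6
tool_pos: [0.4393, -0.0527, 0.2389]
tcp_rot: [[0.99, -0.142, -0.001], [-0.142, -0.99, -0.001], [-0.001, 0.001, -1.0]]
ft_force: [-0.3, -0.5, 0.4]
grip_width: 0.0856
1.6 [ 0.62902464  0.12915996 -0.60464718  1.76403095  0.07767529  1.27319263
 -0.13673679] [ 0.43934179 -0.05265942  0.23892039] [[ 9.89918561e-01 -1.41632128e-01 -1.25799176e-03]
 [-1.41633341e-01 -9.89918746e-01 -9.33844547e-04]
 [-1.11304723e-03  1.10260363e-03 -9.99998773e-01]]
[[ 9.99999149e-01 -1.01127831e-03  8.24786605e-04  6.57604832e-04]
 [-7.32074561e-04 -9.57944528e-01 -2.86952513e-01 -7.38707866e-02]
 [ 1.08028867e-03  2.86951665e-01 -9.57944453e-01 -1.34116022e-01]
 [ 0.00000000e+00  0.00000000e+00  0.00000000e+00  1.00000000e+00]] 265.8014503830692
all 1443 ((446.1792907714844, -46.03304672241211), (117.67919158935547, 32.9158935546875), 81.32128143310547) [ 0.44639477 -0.04608664  0.02309166]
h 811 ((443.6869201660156, -67.25849914550781), (74.30023193359375, 23.541776657104492), 82.69229125976562) [ 0.44401795 -0.06741867  0.02481373]
f 632 ((446.1792907714844, -46.03304672241211), (117.67919158935547, 32.9158935546875), 81.32128143310547) [ 0.4506549  -0.00772035  0.01568559]
```

View pics/w1.png

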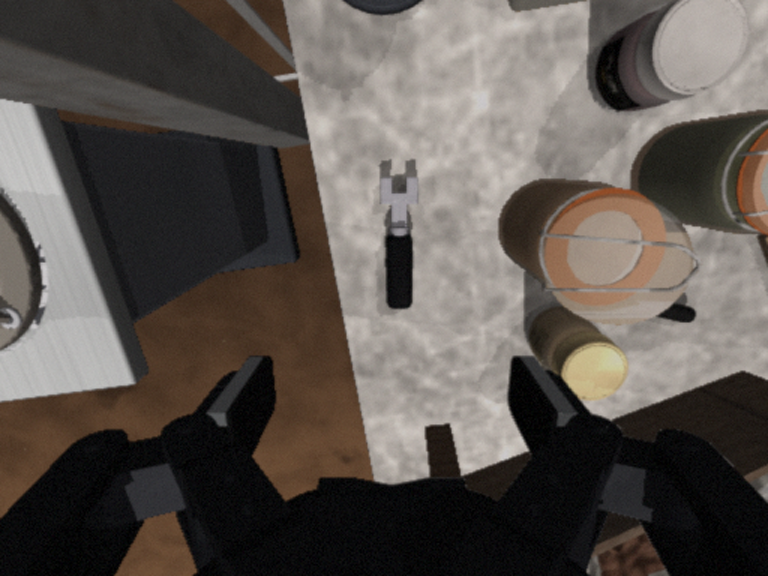

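The wrist view shows the tool at (400,235) with its handle at (399,270), and the nearest jar's edge at about (505,215), roughly 40 mm outside the open fingers. The origin is at about (0.4435, -0.068), heading about 83°. Next I descend and grip.

```bash
python3 -m pendant '1 6 14 50 -0.02;1 6 14 100 -0.02;1 6 14 150 -0.02;1 6 14 190 -0.02;1 6 14 210 -0.02;1 6 14 222 -0.02;1 6 14 228 -0.02;1 6 14 228 -0.02;0 6 14 228 -0.02;0 6 14 228 -0.02;0 6 14 228 -0.02;0 6 14 228 -0.02;0 6 14 228 -0.02;0 6 14 228 -0.02;0 6 14 228 -0.02;0 6 14 228 -0.02' 100
```

```text
time: 3.25
tool_pos: [0.4449, -0.0656, 0.0122]
tcp_rot: [[0.993, -0.119, 0.001], [-0.119, -0.993, -0.001], [0.002, 0.0, -1.0]]
ft_force: [-0.1, 0.0, 6.0]
grip_width: 0.0221
```

```bash
python3 -m pendant '0 0 0 -20 0;0 0 0 -50 0;0 0 0 -95 0;0 13 -50 -140 -0.12;0 26 -90 -175 -0.24;0 26 -113 -190 -0.24;0 26 -113 -190 -0.24;0 26 -113 -190 -0.24;0 26 -113 -190 -0.24'
cat > look.py <<'E'
from h import *
import pickle,sys
n=sys.argv[1]
st=get_state(); s=snapshot("wrist"); pickle.dump((st,s),open(n+".pkl","wb")); save(n,s,1.5)
print(st["time"],st["joints"].round(3),st["tool_pos"].round(4),st["ft_force"].round(1)); print(st["tcp_rot"].round(4))
P=cloud(s,wristT(s,st)); X,Y,Z=np.moveaxis(P,-1,0)
near=np.hypot(X-.466,Y-.192)<.08
for lo,hi,l in((.08,.087,"plate"),(.097,.106,"pin")):
    q=P[near&(Z>lo)&(Z<hi)]
    if len(q): print(l,len(q),cv2.minEnclosingCircle((q[:,:2]*1000).astype(np.float32)),np.median(q,0).round(4))
E
python3 look.py w2
```

```text
time: 4.15
tool_pos: [0.4823, 0.0422, 0.2001]
tcp_rot: [[0.993, 0.12, -0.003], [0.12, -0.993, -0.001], [-0.003, 0.001, -1.0]]
ft_force: [0.2, 0.1, -1.5]
grip_width: 0.0221
4.15 [ 0.451  0.275 -0.7    1.726  0.188  1.212 -0.177] [0.4823 0.0422 0.2001] [ 0.2  0.1 -1.5]
[[ 0.9928  0.1196 -0.0028]
 [ 0.1196 -0.9928 -0.0014]
 [-0.0029  0.0011 -1.    ]]
plate 6038 ((473.2167053222656, 190.47817993164062), 55.922847747802734) [0.4716 0.1793 0.0835]
pin 727 ((466.9578552246094, 192.77125549316406), 13.482514381408691) [0.4676 0.1893 0.1001]
```

View pics/w2.png

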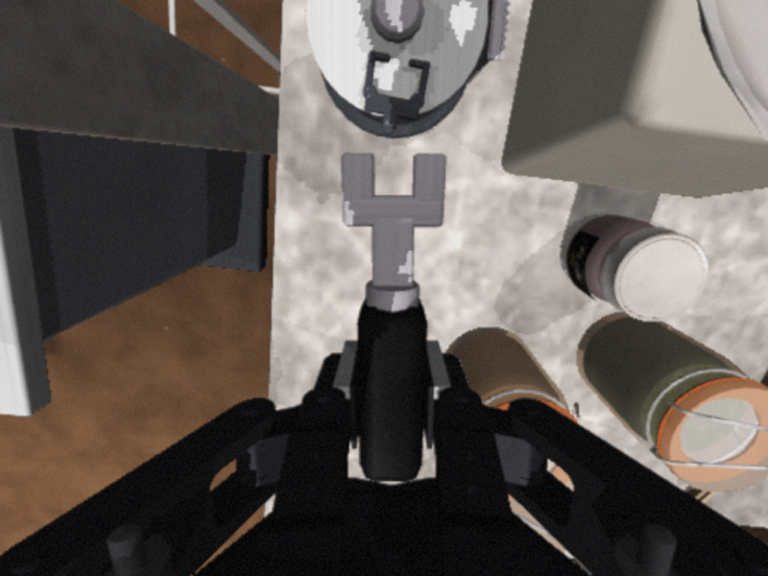

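The tool is held straight, with tine ends at (358,155) and (430,155). The clip is at (397,85) with its tab at (390,125), and the pin is at (397,12). Next I measure clip and tines in tool axes.

```bash
cat > rel.py <<'E'
from h import *
import pickle,sys
st,s=pickle.load(open(sys.argv[1]+".pkl","rb"))
P=cloud(s,wristT(s,st)); R=st["tcp_rot"]; L=(P-st["tool_pos"])@R*1000   # tool axes mm
g=cv2.cvtColor(s["color"],cv2.COLOR_RGB2GRAY)
X,Y,Z=np.moveaxis(P,-1,0)
pin=np.median(P[(np.hypot(X-.467,Y-.192)<.02)&(Z>.097)&(Z<.106)],0)
q=P[(np.hypot(X-.467,Y-.192)<.03)&(Z>.097)&(Z<.106)]; c,r=cv2.minEnclosingCircle((q[:,:2]*1000).astype(np.float32)); pc=np.array([c[0]/1000,c[1]/1000,.1]); print("pin c",c,r,"tool axes",((pc-st["tool_pos"])@R*1000).round(1))
d=np.hypot(X-pc[0],Y-pc[1])
m=(d<.065)&(d>.017)&(Z>.0815)&(Z<.094)&(g<75)&(Y<pc[1]-.005)&(abs(X-pc[0])<.035)
n,lab,stt,_=cv2.connectedComponentsWithStats(m.astype(np.uint8)); k=1+np.argmax(stt[1:,4]); m=lab==k
print("clip px",stt[k]); q=P[m]; ql=L[m]
print("clip rect world",cv2.minAreaRect((q[:,:2]*1000).astype(np.float32)),"z",np.percentile(q[:,2],[10,50,90]).round(4))
print("clip rect tool",cv2.minAreaRect(ql[:,:2].astype(np.float32)))
for y in np.arange(ql[:,1].min(),ql[:,1].max(),3):
    a=ql[abs(ql[:,1]-y)<1.5]; print(round(y,1),len(a),a[:,0].min().round(1),a[:,0].max().round(1),a[:,0].mean().round(1))
# fork
t=(L[...,2]>-20)&(L[...,2]<15)&(L[...,1]<-40)&(L[...,1]>-105)&(abs(L[...,0])<30); a=L[t]
print("fork n",len(a),a.min(0),a.max(0),np.median(a,0))
b=a[a[:,1]<-73]; print("tines: x",np.percentile(b[:,0],[1,99]),"y",np.percentile(b[:,1],[0.5,3]),"z",np.median(b[:,2]),"z left/right",np.median(b[b[:,0]<0,2]),np.median(b[b[:,0]>0,2]))
c2=a[(a[:,1]>-60)&(a[:,1]<-45)]; print("stem x",np.percentile(c2[:,0],[1,99]),"z",np.median(c2[:,2]))
h=L[(L[...,2]>-30)&(L[...,2]<15)&(L[...,1]<-14)&(L[...,1]>-32)&(abs(L[...,0])<14)]; print("handle x",np.percentile(h[:,0],[1,99]),"z",np.median(h[:,2]))
cv2.imwrite("pics/m.png",m.astype(np.uint8)*255)
E
python3 rel.py w2
```

```text
pin c (466.9578552246094, 192.77125549316406) 13.482514381408691 tool axes [   3.1 -151.4   99.9]
clip px [244  34  43  55 786]
clip rect world ((470.78643798828125, 154.65296936035156), (39.83903121948242, 33.2305908203125), 87.6410903930664) z [0.0872 0.0884 0.0894]
clip rect tool ((2.35579776763916, -113.11307525634766), (33.22483444213867, 39.847076416015625), 9.187182426452637)
-135.2 12 -10.8 -1.7 -7.7
-132.2 61 -11.6 13.9 -5.7
-129.2 65 -11.7 21.5 9.8
-126.2 39 -12.6 20.7 8.4
-123.2 31 -12.6 20.8 7.0
-120.2 27 -12.7 20.0 8.2
-117.2 32 -13.5 19.4 5.9
-114.2 37 -11.0 18.6 6.4
-111.2 104 -12.8 18.6 3.7
-108.2 144 -13.7 18.6 2.4
-105.2 115 -13.7 16.2 2.9
-102.2 74 -4.4 15.3 6.1
-99.2 18 -5.3 2.5 -0.4
-96.2 16 -4.4 2.5 -0.1
fork n 3449 [-15.50426309 -78.29924128  -5.33021796] [ 17.60941803 -40.05091802  -0.19966484] [  1.28818371 -62.07482338  -3.14469445]
tines: x [-15.20293674  17.25769921] y [-78.27994878 -78.23847702] z -3.0607725674439177 z left/right -3.1127400886893835 -2.9781153547207664
stem x [-14.37368712  16.51356789] z -3.138461074939412
handle x [-10.88208227  12.1644133 ] z -11.920368753860235
```

Run:
```python
from h import *
import pickle
pc=np.array([.4668,.1922])
st,w=pickle.load(open("w2.pkl","rb"))
for n,P in (("top",cloud(pickle.load(open("top.pkl","rb")))),("scene",cloud(pickle.load(open("scene.pkl","rb")))),("w2",cloud(w,wristT(w,st)))):
    d=P[...,:2]-pc; r=np.hypot(d[...,0],d[...,1]); a=np.degrees(np.arctan2(d[...,1],d[...,0]))
    m=(r>.054)&(r<.085)&(P[...,2]>.03)&(P[...,2]<.12)&(abs(a)<70)
    q=P[m]; print(n,m.sum())
    if m.sum()>5: print(np.median(q,0).round(4),"ang",np.percentile(a[m],[5,50,95]).round(1),"r",np.percentile(r[m],[5,50,95]).round(4),cv2.minAreaRect((q[:,:2]*1000).astype(np.float32)),"z",q[:,2].min(),q[:,2].max())
s=pickle.load(open("scene.pkl","rb")); a=cv2.resize(s["color"][135:205,185:260,::-1],None,fx=7,fy=7,interpolation=cv2.INTER_CUBIC)
cv2.imwrite("pics/post.png",a)
```

```text
top 32
[0.5222 0.1992 0.0803] ang [-9.6  7.1 21.5] r [0.0545 0.0572 0.0604] ((522.5053100585938, 197.4735107421875), (7.9419474601745605, 33.03276443481445), 5.5379109382629395) z 0.07042009241242386 0.08315779438189608
scene 66
[0.5226 0.1946 0.0789] ang [-11.2   2.4  22.2] r [0.0544 0.0575 0.062 ] ((523.4342041015625, 197.96653747558594), (9.359895706176758, 35.33808898925781), 5.1224589347839355) z 0.032980669598324464 0.08381800577965759
w2 456
[0.5233 0.1946 0.0788] ang [-11.2   2.3  17.6] r [0.0542 0.0573 0.0617] ((523.783935546875, 197.66439819335938), (10.10468864440918, 33.13338088989258), 4.484041213989258) z 0.03145718633406652 0.0812166338327463
```

View pics/post.png

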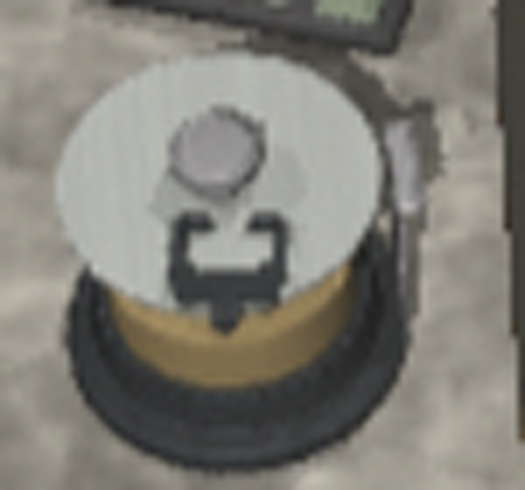

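The post's yaw is about +5.3°, so the groove heading is about 95.3°. The clip origin is about 25 mm short of the pin, about 2 mm to +x, and yawed about -8°. The tines bearing on its shoulders should square it up. Next I lower the tool behind the clip, aligned with the post.

```bash
python3 -m pendant '0 -3.4 0 45 0.027;0 -3.4 0 85 0.027;0 -3.4 0 105 0.027;0 -3.4 0 112 0.027;0 -3.4 0 112 0.027;0 -3.4 0 112 0.027;0 -3.4 0 112 0.027'
python3 look.py w3; python3 rel.py w3
```

```text
time: 4.9
tool_pos: [0.4813, 0.0432, 0.0907]
tcp_rot: [[0.996, 0.093, 0.003], [0.093, -0.996, 0.0], [0.003, 0.0, -1.0]]
ft_force: [0.7, -0.1, -1.8]
grip_width: 0.0219
4.9 [ 0.398  0.395 -0.655  1.879  0.291  0.96  -0.294] [0.4813 0.0432 0.0907] [ 0.7 -0.1 -1.8]
[[ 9.956e-01  9.340e-02  3.100e-03]
 [ 9.340e-02 -9.956e-01  1.000e-04]
 [ 3.100e-03  2.000e-04 -1.000e+00]]
plate 4529 ((469.6806640625, 165.47219848632812), 41.049354553222656) [0.4717 0.1595 0.0835]
pin c (0.0, 0.0) 0.0 tool axes [-483.2   -1.9  -10.8]
  return _methods._mean(a, axis=axis, dtype=dtype,
  ret = um.true_divide(
Traceback (most recent call last):
  File "rel.py", line 11, in <module>
    n,lab,stt,_=cv2.connectedComponentsWithStats(m.astype(np.uint8)); k=1+np.argmax(stt[1:,4]); m=lab==k
                                                                          ~~~~~~~~~^^^^^^^^^^^
ValueError: attempt to get argmax of an empty sequence
```

View pics/w3.png

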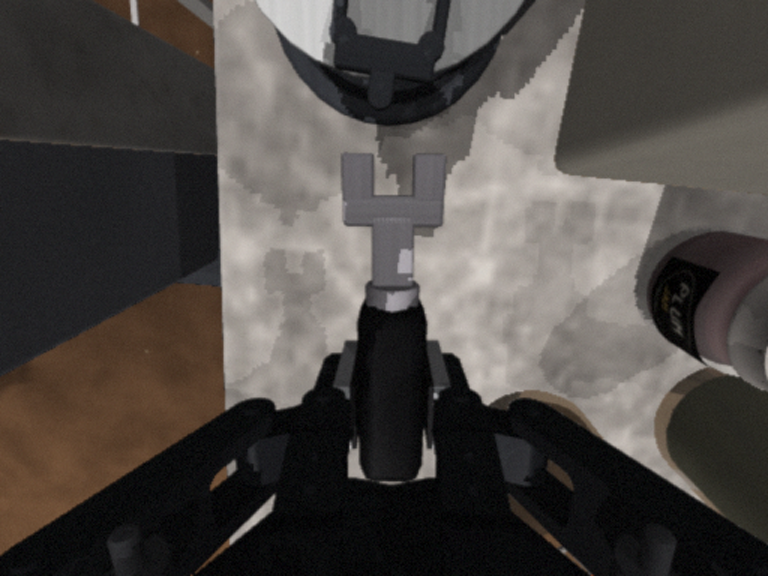

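The tab tip at (381,105) sits about 4 mm left of the slot centre at (394,155). I shift left, go down 3 mm, advance part way and measure again.

```bash
python3 -m pendant '0 -2.8 0 3 0;0 -2.8 0 3 0;0 -2.8 -5 3 0;0 -2.8 -10 3 0;0 -2.8 -10 3 0;0 -2.8 -10 3 0'
cat > rel2.py <<'E'
from h import *
import pickle,sys
st,s=pickle.load(open(sys.argv[1]+".pkl","rb"))
P=cloud(s,wristT(s,st)); R=st["tcp_rot"]; L=(P-st["tool_pos"])@R*1000
g=cv2.cvtColor(s["color"],cv2.COLOR_RGB2GRAY)
post=np.array([.46696,.19277]); a=np.radians(95.3);u=np.array([np.cos(a),np.sin(a)]);v=np.array([u[1],-u[0]])
t=st["tool_pos"][:2]-post; print("tcp in post v,u mm",(t@v*1000).round(2),(t@u*1000).round(2))
D=(P[...,:2]-post)*1000; V=D@v;U=D@u; Z=P[...,2]*1000
f=(L[...,2]>-8)&(L[...,2]<5)&(L[...,1]<-64)&(L[...,1]>-90)&(abs(L[...,0]-1)<19)&(g>75)
q=np.stack([V[f],U[f],Z[f]],1); print("fork v range",np.percentile(q[:,0],[.5,99.5]).round(2),"mid",np.percentile(q[:,0],[.5,99.5]).mean().round(2),"tip u",np.percentile(q[:,1],99.5).round(2),"top z",np.median(q[:,2]).round(2))
c=(Z>81)&(Z<96)&(g<75)&(abs(V)<30)&(U<-5)&(U>-75)
n,lab,ss,_=cv2.connectedComponentsWithStats(c.astype(np.uint8)); m=lab==1+np.argmax(ss[1:,4])
print("clip z",np.percentile(Z[m],[10,50,90]).round(1),"plate z",np.median(Z[(Z>80)&(Z<86.5)&(g>110)&(np.hypot(V,U)<48)]).round(2))
for y in np.arange(np.floor(U[m].min()),U[m].max(),2.):
    k=m&(abs(U-y)<1); x=V[k]; print(y,k.sum(),x.min().round(1),x.max().round(1),"mid",((x.min()+x.max())/2).round(1))
E
python3 look.py w4 | head -1; python3 rel2.py w4
```

```text
time: 5.55
tool_pos: [0.4763, 0.0534, 0.0863]
tcp_rot: [[0.995, 0.095, 0.0], [0.095, -0.995, 0.0], [0.0, -0.0, -1.0]]
ft_force: [-0.3, -0.1, -1.1]
grip_width: 0.0221
5.55 [ 0.379  0.396 -0.657  1.891  0.294  0.951 -0.319] [0.4763 0.0534 0.0863] [-0.3 -0.1 -1.1]
tcp in post v,u mm -3.61 -139.68
fork v range [-19.03  13.56] mid -2.74 tip u -61.38 top z 89.48
clip z [87.  88.3 89.3] plate z 83.53
-59.0 7 -4.0 -1.1 mid -2.6
-57.0 66 -6.3 0.7 mid -2.8
-55.0 71 -6.3 1.1 mid -2.6
-53.0 82 -6.3 1.6 mid -2.4
-51.0 107 -6.3 13.0 mid 3.4
-49.0 215 -10.8 13.6 mid 1.4
-47.0 329 -16.8 15.6 mid -0.6
-45.0 342 -20.7 15.1 mid -2.8
-43.0 362 -16.8 17.1 mid 0.1
-41.0 358 -16.3 16.8 mid 0.2
-39.0 264 -17.4 16.7 mid -0.4
-37.0 156 -17.5 17.2 mid -0.1
-35.0 122 -17.4 17.9 mid 0.3
-33.0 105 -17.0 18.4 mid 0.7
-31.0 108 -16.4 18.5 mid 1.0
-29.0 102 -16.4 19.1 mid 1.4
-27.0 108 -15.8 19.2 mid 1.7
-25.0 104 -15.8 18.8 mid 1.5
-23.0 225 -15.4 19.7 mid 2.2
-21.0 256 -15.3 20.1 mid 2.4
-19.0 24 -11.0 12.2 mid 0.6
```

Tab and slot are aligned, at -2.6 and -2.7. The fork runs about 1 mm too low, so I raise it 1.4 mm and advance to contact.

```bash
python3 -m pendant '0 0 0 -1.4 0;0 0 0 -1.4 0;0 0 -3 -1.4 0;0 0 -6 -1.4 0;0 0.5 -9 -1.4 0;0 0.5 -11 -1.4 0;0 0.5 -13 -1.4 0;0 0.5 -15 -1.4 0;0 0.5 -17 -1.4 0;0 0.5 -19 -1.4 0;0 0.5 -19 -1.4 0'
python3 look.py w5 | head -1; python3 rel2.py w5
```

```text
time: 6.7
tool_pos: [0.4749, 0.0723, 0.0877]
tcp_rot: [[0.996, 0.094, -0.0], [0.094, -0.996, 0.0], [-0.0, -0.0, -1.0]]
ft_force: [-1.0, -0.2, -2.3]
grip_width: 0.0225
6.7 [ 0.343  0.397 -0.662  1.887  0.295  0.956 -0.36 ] [0.4749 0.0723 0.0877] [-1.  -0.2 -2.3]
tcp in post v,u mm -3.26 -120.68
fork v range [-21.32  16.4 ] mid -2.46 tip u -30.76 top z 90.63
clip z [87.3 88.4 89.5] plate z 83.52
-56.0 1 4.2 4.2 mid 4.2
-54.0 4 4.1 4.1 mid 4.1
-52.0 27 -4.6 4.1 mid -0.2
-50.0 62 -5.5 4.1 mid -0.7
-48.0 78 -7.1 4.1 mid -1.5
-46.0 91 -6.0 4.1 mid -1.0
-44.0 72 -6.0 4.1 mid -1.0
-42.0 243 -17.9 13.7 mid -2.1
-40.0 276 -17.5 13.2 mid -2.1
-38.0 308 -17.4 13.0 mid -2.2
-36.0 284 -18.2 14.4 mid -1.9
-34.0 356 -19.7 15.2 mid -2.3
-32.0 199 -19.5 15.2 mid -2.1
-30.0 140 -19.0 15.1 mid -2.0
-28.0 92 -18.9 15.0 mid -2.0
-26.0 88 -18.8 14.9 mid -1.9
-24.0 83 -19.1 14.8 mid -2.1
-22.0 99 -19.7 15.7 mid -2.0
-20.0 95 -19.3 15.3 mid -2.0
-18.0 93 -19.0 15.0 mid -2.0
-16.0 174 -19.0 14.8 mid -2.1
-14.0 333 -19.0 15.9 mid -1.6
-12.0 236 -18.7 15.6 mid -1.6
-10.0 45 -16.5 9.9 mid -3.3
-8.0 22 -10.8 11.8 mid 0.5
-6.0 6 11.8 12.5 mid 12.2
```

View pics/w5.png

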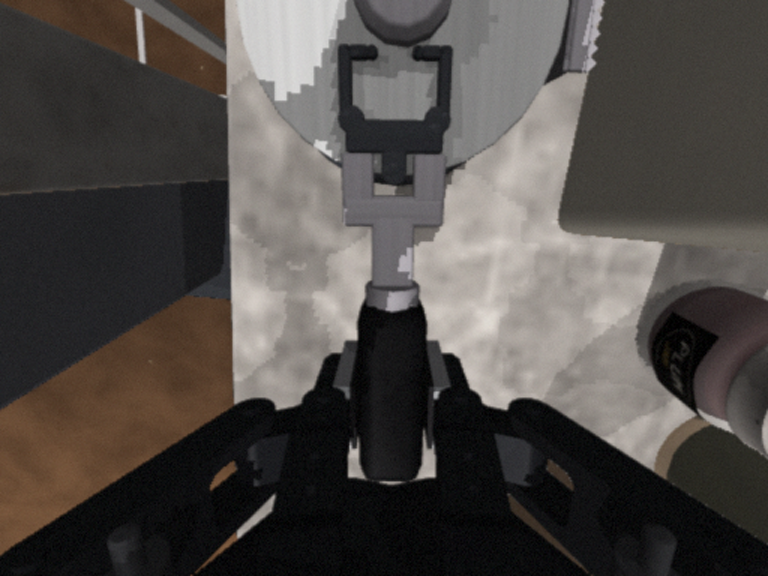

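The clip is now square in the fork, with its tab in the slot at (394,165), and its mouth is just short of the pin at (402,10). It sits about 2 mm too far to -x, so I shift the fork sideways and check.

```bash
python3 -m pendant '0 1.5 0 0 0;0 3 0 0 0;0 4 0 0 0;0 4 0 0 0;0 4 0 0 0'
python3 look.py w6 | head -1; python3 rel2.py w6
```

```text
time: 7.25
tool_pos: [0.4791, 0.0722, 0.0877]
tcp_rot: [[0.996, 0.094, 0.0], [0.094, -0.996, 0.0], [0.0, 0.0, -1.0]]
ft_force: [-0.3, 0.2, -1.9]
grip_width: 0.0219
7.25 [ 0.34   0.405 -0.66   1.877  0.299  0.96  -0.361] [0.4791 0.0722 0.0877] [-0.3  0.2 -1.9]
tcp in post v,u mm 0.92 -121.19
fork v range [-17.06  20.65] mid 1.79 tip u -31.26 top z 90.57
clip z [87.2 88.4 89.5] plate z 83.51
-52.0 14 -1.8 2.1 mid 0.2
-50.0 56 -3.3 3.5 mid 0.1
-48.0 72 -4.4 4.6 mid 0.1
-46.0 88 -4.6 4.1 mid -0.2
-44.0 71 -4.6 3.5 mid -0.5
-42.0 232 -16.1 14.0 mid -1.0
-40.0 263 -16.5 15.4 mid -0.5
-38.0 327 -16.4 14.9 mid -0.7
-36.0 274 -17.2 14.9 mid -1.2
-34.0 359 -17.9 16.1 mid -0.9
-32.0 220 -18.2 17.0 mid -0.6
-30.0 143 -18.1 16.9 mid -0.6
-28.0 99 -17.9 15.9 mid -1.0
-26.0 91 -18.9 15.8 mid -1.5
-24.0 90 -18.2 15.8 mid -1.2
-22.0 86 -19.0 15.7 mid -1.6
-20.0 98 -18.6 15.6 mid -1.5
-18.0 98 -18.4 15.6 mid -1.4
-16.0 163 -19.1 15.6 mid -1.8
-14.0 323 -18.7 15.4 mid -1.6
-12.0 266 -17.8 15.4 mid -1.2
-10.0 49 -9.5 14.5 mid 2.5
-8.0 31 -10.9 11.5 mid 0.3
-6.0 10 -11.3 12.5 mid 0.6
```

View pics/w6.png

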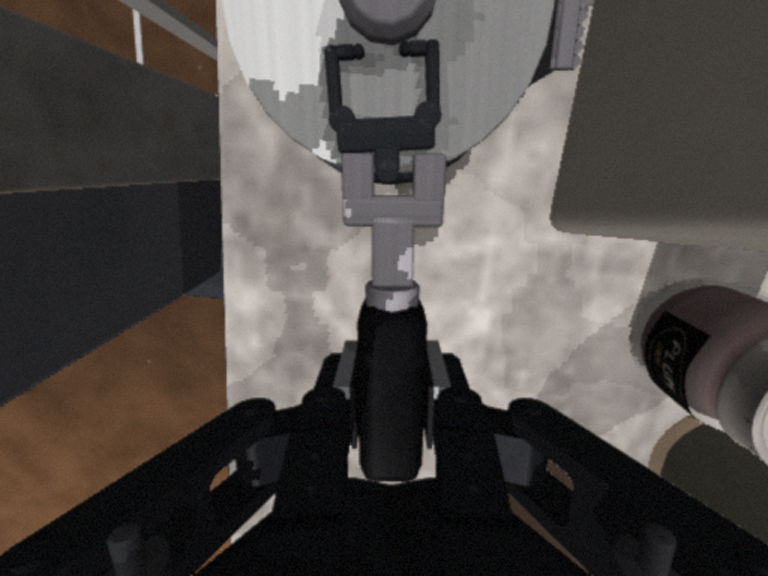

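The clip is now at about -0.8 and yawed 3°. Pushing will square it, and the round nose centres it. I push on in small steps and watch the force.

```bash
python3 -m pendant '0 0 -2 0 0;0 0 -4 0 0;0 0 -5 0 0;0 0 -6 0 0;0 0 -7 0 0;0 0 -8 0 0'
python3 look.py w7 | head -1; python3 rel2.py w7
```

```text
time: 7.9
tool_pos: [0.4783, 0.0802, 0.0877]
tcp_rot: [[0.996, 0.094, 0.0], [0.094, -0.996, -0.0], [0.0, 0.0, -1.0]]
ft_force: [0.6, -0.3, -2.3]
grip_width: 0.0221
7.9 [ 0.324  0.406 -0.661  1.875  0.301  0.961 -0.379] [0.4783 0.0802 0.0877] [ 0.6 -0.3 -2.3]
tcp in post v,u mm 0.92 -113.11
fork v range [-17.05  20.71] mid 1.83 tip u -23.19 top z 90.33
clip z [87.4 88.5 89.5] plate z 83.52
-45.0 13 -2.3 1.6 mid -0.3
-43.0 58 -4.5 3.0 mid -0.7
-41.0 67 -4.4 3.6 mid -0.4
-39.0 72 -4.2 8.3 mid 2.0
-37.0 89 -4.3 8.3 mid 2.0
-35.0 143 -14.9 15.3 mid 0.2
-33.0 322 -15.6 15.0 mid -0.3
-31.0 263 -15.6 14.8 mid -0.4
-29.0 324 -15.5 15.7 mid 0.1
-27.0 307 -17.1 17.7 mid 0.3
-25.0 277 -17.5 17.8 mid 0.2
-23.0 151 -17.0 17.0 mid -0.0
-21.0 101 -17.2 16.9 mid -0.1
-19.0 83 -17.0 16.8 mid -0.1
-17.0 90 -16.9 16.7 mid -0.1
-15.0 93 -17.9 17.7 mid -0.1
-13.0 162 -17.2 17.1 mid -0.0
-11.0 154 -17.1 17.0 mid -0.0
-9.0 126 -17.0 16.9 mid -0.1
-7.0 170 -17.0 17.6 mid 0.3
```

The clip is centred and square, about 13 mm short of home. I re-centre the fork on the tab and push on slowly.

```bash
python3 -m pendant '0 0 1 0 0;0 -1.5 1 0 0;0 -1.5 1 0 0;0 -1.5 -1 0 0;0 -1.5 -2 0 0;0 -1.5 -3 0 0;0 -1.5 -4 0 0;0 -1.5 -5 0 0;0 -1.5 -5 0 0'
python3 -m pendant '0 0 -1 0 0;0 0 -2 0 0;0 0 -3 0 0'
```

```text
time: 8.85
tool_pos: [0.4762, 0.0853, 0.0877]
tcp_rot: [[0.996, 0.094, 0.0], [0.094, -0.996, 0.0], [0.0, -0.0, -1.0]]
ft_force: [0.1, 0.0, -1.8]
grip_width: 0.0223
time: 9.15
tool_pos: [0.4761, 0.0864, 0.0877]
tcp_rot: [[0.996, 0.093, -0.0], [0.093, -0.996, -0.002], [-0.0, 0.002, -1.0]]
ft_force: [1.2, -4.4, -0.3]
grip_width: 0.0222
```

```bash
python3 -m pendant '0 0 -1 0 0;0 0 -2 0 0;0 0 -2 0 0'; python3 -m pendant '0 0 -1 0 0;0 0 -2 0 0;0 0 -2 0 0'
```

```text
time: 9.45
tool_pos: [0.4761, 0.0868, 0.0877]
tcp_rot: [[0.996, 0.092, -0.0], [0.092, -0.996, -0.005], [-0.001, 0.005, -1.0]]
ft_force: [-0.4, -6.2, 0.8]
grip_width: 0.0221
time: 9.75
tool_pos: [0.476, 0.0874, 0.0877]
tcp_rot: [[0.996, 0.091, -0.001], [0.091, -0.996, -0.007], [-0.001, 0.006, -1.0]]
ft_force: [-0.1, -8.8, 2.6]
grip_width: 0.0222
```

Force is rising as expected, at 8.8 N. The arm lags softly, at about 1.8 N/mm, and the tips dip slightly, so I relieve z by 1 mm and continue.

```bash
python3 -m pendant '0 0 -1 -1 0;0 0 -2 -1 0;0 0 -2 -1 0'; python3 -m pendant '0 0 -1 0 0;0 0 -1 0 0'; python3 -m pendant '0 0 -1 0 0;0 0 -1 0 0'
```

```text
time: 10.05
tool_pos: [0.4756, 0.0884, 0.0882]
tcp_rot: [[0.996, 0.091, -0.001], [0.09, -0.996, -0.008], [-0.002, 0.008, -1.0]]
ft_force: [1.3, -9.7, -1.0]
grip_width: 0.0222
time: 10.25
tool_pos: [0.4756, 0.0887, 0.0882]
tcp_rot: [[0.996, 0.09, -0.001], [0.09, -0.996, -0.009], [-0.002, 0.009, -1.0]]
ft_force: [0.4, -11.3, -0.0]
grip_width: 0.0221
time: 10.45
tool_pos: [0.4755, 0.089, 0.0882]
tcp_rot: [[0.996, 0.09, -0.001], [0.09, -0.996, -0.01], [-0.002, 0.01, -1.0]]
ft_force: [1.0, -11.4, 1.4]
grip_width: 0.0216
```

```bash
python3 -m pendant '0 0 -1 -0.5 0;0 0 -2 -0.5 0;0 0 -2 -0.5 0'; python3 -m pendant '0 0 -1 -0.3 0;0 0 -2 -0.5 0;0 0 -2 -0.5 0'; python3 look.py w8 | head -1; python3 rel2.py w8
```

```text
time: 10.75
tool_pos: [0.4753, 0.0897, 0.0885]
tcp_rot: [[0.996, 0.089, -0.002], [0.089, -0.996, -0.012], [-0.003, 0.011, -1.0]]
ft_force: [0.9, -14.2, 0.6]
grip_width: 0.022
time: 11.05
tool_pos: [0.4751, 0.0903, 0.0888]
tcp_rot: [[0.996, 0.088, -0.002], [0.088, -0.996, -0.013], [-0.003, 0.013, -1.0]]
ft_force: [1.1, -14.8, -0.6]
grip_width: 0.022
11.05 [ 0.291  0.405 -0.659  1.873  0.311  0.972 -0.421] [0.4751 0.0903 0.0888] [  1.1 -14.8  -0.6]
tcp in post v,u mm -1.32 -102.74
fork v range [-18.84  18.94] mid 0.05 tip u -12.89 top z 90.39
clip z [87.4 88.4 89.3] plate z 83.51
-36.0 1 6.6 6.6 mid 6.6
-34.0 41 -3.1 6.5 mid 1.7
-32.0 68 -4.2 6.5 mid 1.1
-30.0 74 -4.1 6.5 mid 1.2
-28.0 87 -4.1 6.5 mid 1.2
-26.0 72 -4.0 6.7 mid 1.3
-24.0 279 -15.1 15.2 mid 0.0
-22.0 262 -15.6 15.1 mid -0.3
-20.0 319 -15.4 15.0 mid -0.2
-18.0 282 -16.1 16.8 mid 0.4
-16.0 357 -17.3 17.2 mid -0.0
-14.0 180 -17.0 17.0 mid 0.0
-12.0 133 -16.9 17.1 mid 0.1
-10.0 97 -18.0 18.1 mid 0.0
-8.0 94 -18.1 17.9 mid -0.1
-6.0 86 -17.6 17.8 mid 0.1
```

It is aligned and about 3.5 mm from home at 14.8 N. I continue gently.

```bash
python3 -m pendant '0 0 -1 -0.3 0;0 0 -1 -0.3 0'; python3 -m pendant '0 0 -1 -0.2 0;0 0 -1 -0.2 0'; python3 -m pendant '0 0 -1 -0.2 0;0 0 -1 -0.2 0'
```

```text
time: 11.3
tool_pos: [0.475, 0.0955, 0.0893]
tcp_rot: [[0.996, 0.089, -0.001], [0.089, -0.996, -0.007], [-0.002, 0.006, -1.0]]
ft_force: [2.1, -12.3, -0.5]
grip_width: 0.0219
time: 11.5
tool_pos: [0.475, 0.0955, 0.0895]
tcp_rot: [[0.996, 0.09, -0.001], [0.09, -0.996, -0.009], [-0.002, 0.009, -1.0]]
ft_force: [0.9, -10.1, -1.9]
grip_width: 0.0223
time: 11.7
tool_pos: [0.4749, 0.0956, 0.0896]
tcp_rot: [[0.996, 0.089, -0.002], [0.089, -0.996, -0.01], [-0.002, 0.01, -1.0]]
ft_force: [1.3, -11.3, -2.0]
grip_width: 0.0219
```

It snapped: the tool jumped 5 mm, the force dropped, and it now bears on a stop. I relax, back off straight and look.

```bash
python3 -m pendant '0 0 4 0 0;0 0 8 0 0;0 0 13 0 0;0 0 20 0 0;0 0 27 0 0;0 0 27 0 0'; python3 look.py w9 | head -1; python3 rel2.py w9
```

```text
time: 12.3
tool_pos: [0.4772, 0.0748, 0.0903]
tcp_rot: [[0.996, 0.092, -0.0], [0.092, -0.996, -0.001], [-0.0, 0.001, -1.0]]
ft_force: [-0.1, -0.3, -1.5]
grip_width: 0.0222
12.3 [ 0.337  0.399 -0.662  1.877  0.296  0.965 -0.366] [0.4772 0.0748 0.0903] [-0.1 -0.3 -1.5]
tcp in post v,u mm -0.67 -118.41
fork v range [-15.82  16.72] mid 0.45 tip u -40.13 top z 93.4
clip z [87.3 88.4 89.6] plate z 83.5
-30.0 26 -2.3 2.1 mid -0.1
-28.0 76 -3.8 3.5 mid -0.2
-26.0 76 -4.3 4.0 mid -0.1
-24.0 79 -4.1 4.0 mid -0.1
-22.0 82 -4.1 4.0 mid -0.1
-20.0 284 -15.1 15.0 mid -0.0
-18.0 312 -16.2 15.5 mid -0.3
-16.0 330 -16.1 15.9 mid -0.1
-14.0 373 -15.9 16.1 mid 0.1
-12.0 379 -17.2 17.2 mid -0.0
-10.0 233 -17.7 17.7 mid -0.0
-8.0 177 -17.1 16.9 mid -0.1
-6.0 112 -17.2 16.8 mid -0.2
```

View pics/w9.png

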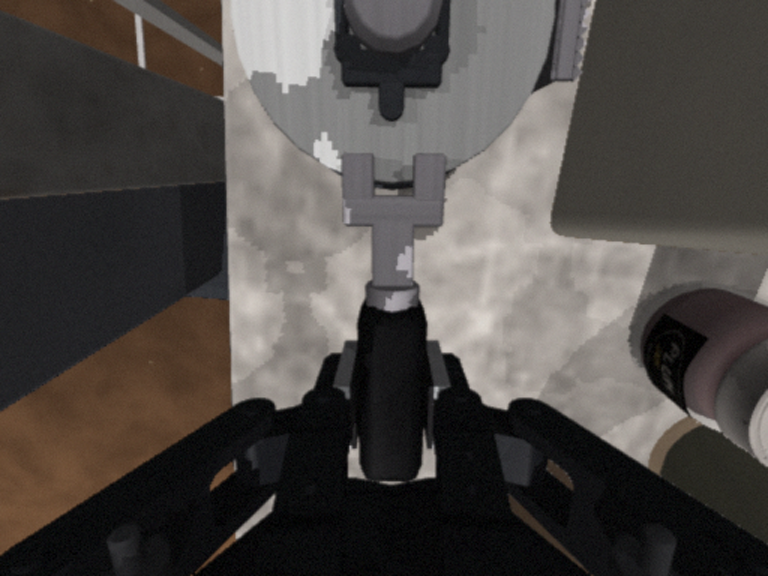

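The tab end is 30.8 mm behind the pin axis against 31 nominal, and the clip is centred, so it is home. In the picture its tab is at (391,110) and its lobes are behind the pin. Now I carry the tool back to its old spot and lay it down.

```bash
python3 -m pendant '0 0 40 -10 0;0 -10 85 -10 0.1;0 -30 120 0 0.21;0 -45 137 30 0.21;0 -45 137 55 0.21;0 -45 137 68 0.21;0 -45 137 73 0.21;0 -45 137 73 0.21;0 -45 137 73 0.21'
```

```text
time: 13.25
tool_pos: [0.4466, -0.0636, 0.0183]
tcp_rot: [[0.993, -0.114, 0.002], [-0.114, -0.993, 0.0], [0.002, -0.0, -1.0]]
ft_force: [0.1, -0.3, -1.4]
grip_width: 0.0222
```

```bash
python3 -m pendant '0 0 0 2 0;0 0 0 4 0;0 0 0 5 0;0 0 0 5 0;0 0 0 5 0'
```

```text
time: 13.75
tool_pos: [0.4452, -0.0646, 0.0124]
tcp_rot: [[0.993, -0.116, 0.0], [-0.116, -0.993, -0.0], [0.0, 0.0, -1.0]]
ft_force: [-0.3, -0.4, -1.5]
grip_width: 0.0222
```

```bash
python3 -m pendant '0 0 0 0.7 0;0 0 0 0.7 0;0 0 0 0.7 0';  python3 -m pendant '0 0 0 0.6 0;0 0 0 0.6 0;0 0 0 0.6 0'
```

```text
time: 14.05
tool_pos: [0.4453, -0.0646, 0.0122]
tcp_rot: [[0.993, -0.116, 0.0], [-0.116, -0.993, -0.0], [0.0, 0.0, -1.0]]
ft_force: [-2.5, -0.4, 5.6]
grip_width: 0.0222
time: 14.35
tool_pos: [0.4453, -0.0646, 0.0121]
tcp_rot: [[0.993, -0.116, 0.0], [-0.116, -0.993, -0.001], [0.0, 0.001, -1.0]]
ft_force: [-2.9, 0.4, 11.3]
grip_width: 0.0218
```

The tool is on the table. I open the gripper, retreat and check.

```bash
python3 -m pendant '0.3 0 0 -0.6 0;0.6 0 0 -0.6 0;0.9 0 0 -1 0;0.9 0 0 -1 0;0.9 0 0 -1 0;0.9 0 0 -20 0;0.9 0 0 -60 0;0.9 0 0 -110 0;0.9 0 0 -160 0;0.9 0 0 -210 0;0.9 0 0 -210 0;0.9 0 0 -210 0;0.9 0 0 -210 0'
python3 - <<'E'
from h import *
st=get_state(); w=snapshot("wrist"); Pw=cloud(w,wristT(w,st)); t=snapshot("top"); Pt=cloud(t); s=snapshot("scene")
a=cv2.resize(s["color"],(800,600)); cv2.imwrite("pics/end.png",a[:,:,::-1])
q=Pw[(Pw[...,2]>.008)&(Pw[...,2]<.045)&(abs(Pw[...,0]-.445)<.06)&(Pw[...,1]<.05)&(Pw[...,1]>-.13)]
for l,h in((.012,.019),(.021,.045)):
    k=q[(q[:,2]>l)&(q[:,2]<h)]; print(len(k),np.median(k,0).round(4),"z",np.percentile(k[:,2],[5,95]).round(4))
print(cv2.minAreaRect((q[:,:2]*1000).astype(np.float32)))
E
```

```text
time: 15.65
tool_pos: [0.4441, -0.0646, 0.2199]
tcp_rot: [[0.993, -0.116, -0.003], [-0.116, -0.993, 0.0], [-0.003, 0.0, -1.0]]
ft_force: [-0.2, 0.4, 0.0]
grip_width: 0.0767
636 [ 0.4525 -0.0051  0.0154] z [0.014  0.0169]
928 [ 0.4452 -0.0669  0.0248] z [0.0217 0.0263]
((448.99395751953125, -44.89823532104492), (116.96139526367188, 32.283199310302734), 83.36172485351562)
```

View pics/end.png

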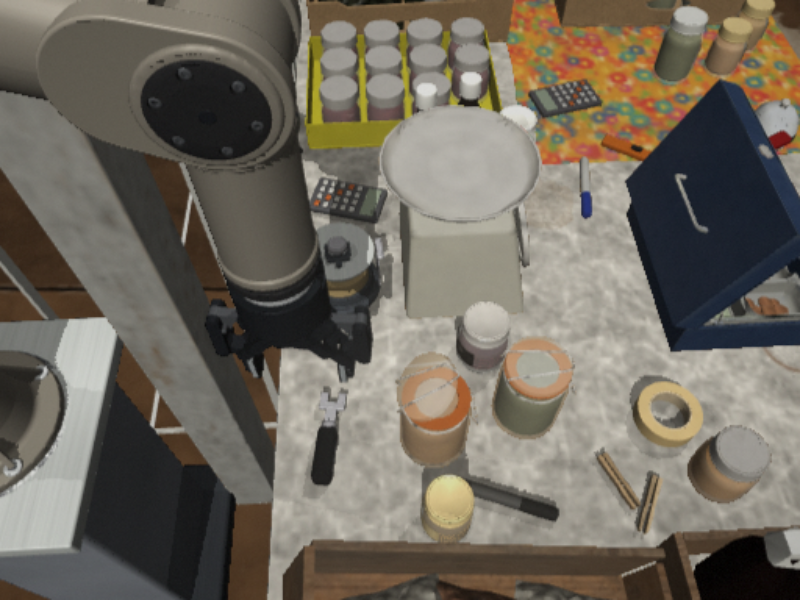

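The tool lies flat at (328,440) at the same heights as before it was picked up. The jars, marker and calculator are where they were. I hand in.

```bash
python3 -c "
from workcell import close_job; print(close_job())"
```

```text
the job is handed in; nothing more can be done
None
```

The clip is snapped home on the pin and the fork tool is back flat on the table. I handed the job in about 16 s into the 51 s allowed; no verdict was reported.

- **What I did:** I picked up the tool, put the tines on the clip's shoulders and squared it to the groove (it lay about 8° askew). I then pushed in 1 mm steps. The force readings reached 14.8 N, then the tool jumped 5 mm forward and the reading dropped to about 10 N. Forces are only reported at the end of each move, so the snap's true peak was not seen. After that I backed off straight and laid the tool on its old spot.
- **Clip, last check:** After backing off, the tab end was about 30.8 mm behind the pin axis (31 mm nominal), and the clip was centred within about 0.2 mm and flat.
- **Tool, last check:** The tool lies flat about 0.18 m from the post, with the same heights as before it was picked up.
- **Bystanders:** In the last picture they stand where they did, judged by eye. The arm hid part of the post in that picture, so the clip check is the wrist measurement before the tool was laid down.
- **What disagreed:** Camera readings of the fork tip were a few millimetres short of nominal. I set the tool's height mainly from the grasp height and corrected it against the camera.

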